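# Put the button load cell away in the touch-latch drawer

## Task

Push the handle-less front of the low drawer unit inward until its touch latch lets go and the drawer springs out, set the button load cell down gently and upright in it, then push the drawer in until it latches shut and stays shut. Feel for the latch and do not force it: never press on the unit with more than 20 N. Leave the other things on the bench where they are.

Things in the scene. Friction and masses are not known exactly. Their poses are not given: they have to be found in the camera images.
- cabinet: Low grey drawer unit, fixed to the bench, 200 (x) x 200 (y) x 74 mm high, closed top, one drawer, no handle. Origin: centre of its underside; front edge at its own x = -100; the drawer comes out along its own -x. Drawer spring: 3 N (out) to 6 N (shut), 1 to 2 N more as the latch engages, plus 20 N per m/s. Released, the drawer follows the hand out at up to 0.3 m/s.
- drawer_front (a point): Centre of the outer face of the drawer's front panel, 37 mm above the bench (moves with the drawer; axes as the unit's). The panel is 26 mm thick (x), 184 mm wide and spans 6 to 68 mm above the bench. Latched shut, its outer face stands 24 mm proud of the unit's front edge.
- tray (a point): Centre of the floor of the drawer's one compartment, 10 mm above the bench, 65 mm behind the front's outer face (moves with the drawer; axes as the unit's). Compartment 78 (x) x 167 mm (y), open on top; side and back walls 40 mm, front 58 mm above its floor. With the drawer sprung out it all lies in the open, ahead of the unit.
- drawer (a joint): Drawer travel, m: 0 latched shut, 0.080 sprung out, negative pushed in past shut. Push-push latch: from shut, pushing in 4 to 16 mm (varies per unit, cannot be seen) and letting go releases it. From out, push it 1.5 mm deeper than that past 0, then let go: it returns to 0 (to 1 mm) and holds. A rigid stop lies 3 mm beyond the release depth; pushing slowly, a clear rise above 10 N means the stop.
- load_button: The button load cell, bare steel, 0.2 kg: a flat disc 48 mm across and 20 mm high with a round boss 18 mm across standing 18 mm up from its middle (38 mm high in all). Origin at the centre of its underside, z up. To be gripped by the boss. It starts upright on the bench to the left or right of the unit.
- ring_cell: Bystander: plain steel ring load cell, 72 mm outside, 32 mm hole, 26 mm high, no boss. Origin at the centre of its underside.
- decade_box: Bystander: black box 90 x 110 x 45 mm with two knobs and four terminals on top (61 mm high in all). Origin at the centre of its underside.
- screwdriver: Bystander: a screwdriver lying on the bench, handle to its -x. Origin at its underside.
Not all that is in view belongs to the job. Leave any black, purple or turquoise look-alike of the load_button alone.

How it is judged (in metres and radians):
On the way, in this order (a step that is already met when the one before it is completed fails the run):
1. the touch latch is released and the drawer has sprung out, load cell not yet in it (value of joint drawer above 0.07 m and horizontal distance between load_button and tray above 0.1 m), for 0.1 s.
2. the load cell stands upright and let go in the drawer's compartment, drawer still out (x of load_button in the frame of tray between -0.028 and 0.028 m and y of load_button in the frame of tray between -0.072 and 0.072 m and z of load_button in the frame of tray between -0.004 and 0.004 m and angle between load_button's own z axis and vertical below 0.1 rad and value of joint drawer above 0.05 m and contact force between the fingers and load_button below 0.1 N and linear speed of load_button below 0.03 m/s), for 0.2 s.
At the end, for the whole second after the job is handed in: The drawer is latched shut (joint within 4 mm of 0) and stays so by itself; the load cell stands in the compartment, its centre within 28 mm (x) and 72 mm (y) of the floor's centre, its underside within 4 mm of the floor, tilted less than 0.1 rad, at rest (x of load_button in the frame of tray between -0.028 and 0.028 m and y of load_button in the frame of tray between -0.072 and 0.072 m and z of load_button in the frame of tray between -0.004 and 0.004 m and angle between load_button's own z axis and vertical below 0.1 rad and value of joint drawer between -0.004 and 0.004 m and linear speed of load_button below 0.02 m/s); the robot touches nothing.
It fails at once if the drawer unit was pressed or struck with more than 20 N (contact force between any of the arm, the fingers and cabinet above 20 N).
It fails at once if the load cell was dropped (fell free faster than 0.5 m/s, a fall of about 13 mm) (linear speed of load_button above 0.5 m/s and contact force between the fingers and load_button below 0.1 N).
It fails at once if the load cell was rammed into the drawer unit with more than 60 N (contact force between load_button and cabinet above 60 N).
It fails at once if a bystander (ring load cell, decade box or screwdriver) was shifted more than 30 mm (distance of any of ring_cell, decade_box, screwdriver from where it was at the start of the episode above 0.03 m).
It also fails if it takes over 69 s, if anything falls off the work surface, if the arm or the gripper's body presses on something with over 40 N, if the wrist force passes 120 N, or if a joint passes its speed limit or range.

## Robot

A 7-joint arm with a two-finger parallel gripper is mounted at the origin on the work surface. World frame = base frame: x ahead of the robot, y to its left, z up, the work surface at z = 0. Lengths are in m, angles in degrees, forces in N, time in s.
With the tool pointing down it reaches from about 0.425 to 0.95 m from the base axis. Payload 4.7 kg.
Tool frame: the origin (TCP) lies midway between the tips of the shut fingers; the grasp point (between the pads) lies 19 mm behind it; y points along the fingers, z is the direction in which the jaws open and shut, and the axes are right-handed (so a half turn about y gives the same grasp; the last joint's range is limited). The gripper opens to 87 mm and grips with 3 to 60 N. Pads are 19 mm wide; open, the fingers measure 117 mm over their backs; the gripper's body (75 mm by 190 mm) begins 51 mm behind the grasp point.
Start: joints at [-73.218, 26.849, -2.785, 87.806, 1.381, 65.374, -4.715], TCP at [0.213, 0.64, 0.223] pointing down, gripper open.
Joint ranges: [-148.3, 148.3], [-19.14, 114.17], [-79.39, 73.82], [5.75, 140.21], [-59.74, 239.74], [12.07, 113.84], [-152.46, 152.46]. Speed limits (degrees/s): [147.25, 147.25, 180, 180, 180, 180, 180].

## Interface

Orientations are given as [roll, pitch, yaw] about the fixed x, y, z axes, in that order (R = Rz(yaw) Ry(pitch) Rx(roll)).
In Python, from rig import env, fingers, solver, get_image, workorder gives the robot as it stands. Calls block until the motion is done:
- env.move_to(position, orientation): joint-space move of the TCP to a pose.
- env.move_straight(position, v=0.15, rot=None, threshold=None): straight line of the TCP; rot=None keeps the orientation; v is the mean speed in m/s. With threshold (N) it stops when the force on the tool has changed by that much, and returns True; else False.
- env.movej(angles): joint-space move.
- fingers.gripper_open() and fingers.close(): open the fingers fully, or close them until they stop; the grip force is fixed at half the most.
- env.pause(seconds).
- solver.solve_ik(position, orientation): joint angles nearest the present ones, or None.
- env.state(): the state.
- get_image(name): name is "scene" or "top"; returns a dict with "pixels" (480x640x3 uint8, red, green, blue), "fx", "fy", "cx", "cy" (pixels), "T" (4x4, takes a point from camera to world coordinates). Camera axes: x right, y down, z forward; pixel columns grow to the right and rows downward; lengths in m; the calibration is good to about 2 mm. A picture is of the moment at which its call begins. There is no depth.
A pose or a line that the arm cannot do raises env.PlanningError and nothing moves.
- workorder.finish_job(): hands the job in, once; it reports no verdict.
The state is a dict: "time_s": time; "joint_pos": joint angles; "dq": joint speeds; "tau": joint torques, N m; "position": TCP position; "ee_rot": TCP orientation; "ft_force": force on the tool from outside, world axes, zero at the start; "torque": the same for the moment, N m; "gripper_width": finger opening in m.
Only numpy, scipy, OpenCV 4.12 (cv2) and the standard library are available. Lean on these libraries where they do the work, as an engineer would, in place of code of your own. Each camera call takes 0.05 s, during which the arm holds its last target.

## Working session

There is one attempt and no reset: what is moved stays moved. The work goes in short steps, each a Python script; the robot and the scene stay as the last script left them, time stands still between calls to the robot, and variables do not carry over. Pictures are saved under pics/ and viewed, and the job is handed in when it is done.

```bash
ls; mkdir -p pics; python3 - <<'E'
from rig import env, fingers, solver, get_image, workorder
import cv2, numpy as np
for n in("scene","top"):
    d=get_image(n); cv2.imwrite(f"pics/{n}0.png",d["pixels"][:,:,::-1]); print(n,d["fx"],d["fy"],d["cx"],d["cy"]); print(np.round(d["T"],4).tolist())
print(env.state())
E
```

```text
pics
scene 483.0310683483694 483.0310683483694 317.65506124624807 241.91970877526865
[[-0.6021, 0.5552, -0.5737, 1.1057], [0.7984, 0.4222, -0.4294, 0.3735], [0.0038, -0.7166, -0.6975, 0.7112], [0.0, 0.0, 0.0, 1.0]]
top 606.8362777545516 606.8362777545516 323.59950957914333 239.77631046130668
[[-0.0294, -0.9875, 0.1552, 0.3777], [-0.9995, 0.0309, 0.007, -0.0443], [-0.0117, -0.1549, -0.9879, 1.2465], [0.0, 0.0, 0.0, 1.0]]
{'time_s': 0.1, 'joint_pos': array([-73.21583189,  26.89410516,  -2.78344333,  87.86936086,
         1.38094453,  65.37350668,  -4.71332613]), 'dq': array([ 0.05222396, -0.12795229, -0.04232722, -0.12954118,  0.0968532 ,
        0.00366914, -0.06610271]), 'tau': array([ 6.64027848e-04, -5.09173465e+01, -8.09575128e-02, -2.36830205e+01,
       -6.14116411e-02,  3.44420574e-02,  7.00731539e-05]), 'position': array([0.21333235, 0.63981853, 0.22156927]), 'ee_rot': array([-9.01033393e+01, -4.10567803e-03, -1.84368922e+01]), 'ft_force': array([-0.03511705,  0.22708706,  0.24044304]), 'torque': array([-0.0189223 ,  0.00709268,  0.00129292]), 'gripper_width': 0.08681143423734017}
```

View pics/scene0.png

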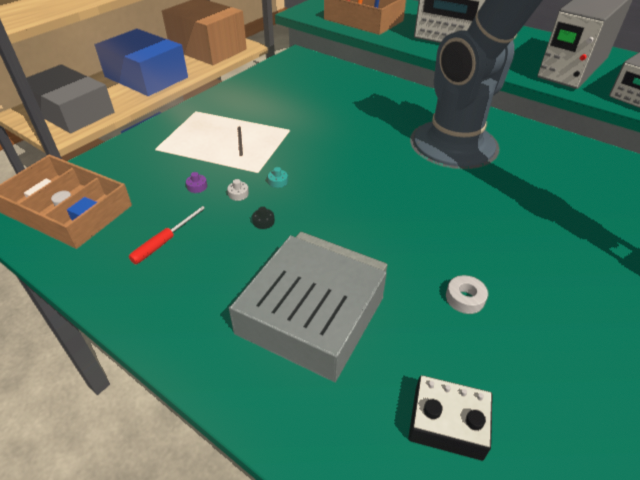

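View pics/top0.png

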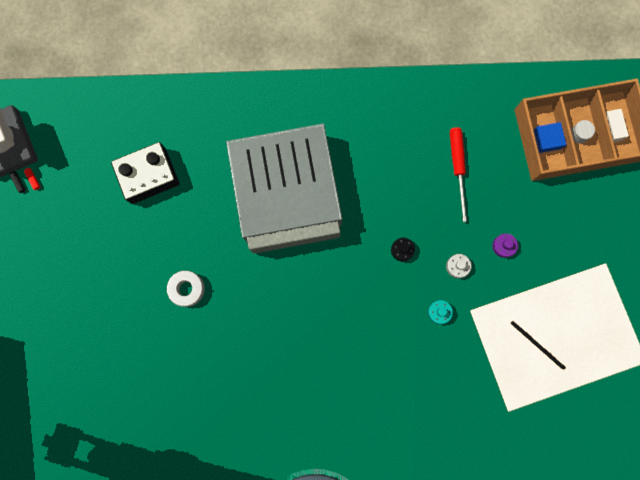

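Candidates, by top-camera pixel: black (403,249), bare steel (459,266), purple (506,245), turquoise (441,312). The plain ring at (185,289) has no boss. I choose the bare steel one and will check it in a close crop.

```bash
cat > h.py <<'E'
import cv2, numpy as np
from rig import env, fingers, solver, get_image, workorder
def w(d,u,v,z):
    T=np.array(d["T"]); r=T[:3,:3]@np.array([(u-d["cx"])/d["fx"],(v-d["cy"])/d["fy"],1]); o=T[:3,3]
    return o+r*(z-o[2])/r[2]
def px(d,p):
    T=np.array(d["T"]); c=T[:3,:3].T@(np.array(p)-T[:3,3]); return np.array([d["fx"]*c[0]/c[2]+d["cx"],d["fy"]*c[1]/c[2]+d["cy"]])
def save(d,n,u0,v0,wd,hh,s):
    im=d["pixels"][v0:v0+hh,u0:u0+wd,::-1]; cv2.imwrite(f"pics/{n}.png",cv2.resize(im,None,fx=s,fy=s,interpolation=cv2.INTER_CUBIC))
def st(): 
    s=env.state(); print("t",round(s["time_s"],2),"p",np.round(s["position"],4),"rpy",np.round(s["ee_rot"],1),"f",np.round(s["ft_force"],2),"w",round(s["gripper_width"],4)); return s
E
python3 - <<'E'
from h import *
d=get_image("top"); s=get_image("scene")
a=d["pixels"][236:296,430:490,::-1]; b=s["pixels"][160:220,208:268,::-1]
cv2.imwrite("pics/c1.png",np.hstack([cv2.resize(x,(390,390),interpolation=cv2.INTER_CUBIC) for x in(a,b)]))
save(d,"c2",215,115,150,150,4)
print(w(d,459,266,0.02),w(s,238,190,.02))
E
```

```text
[ 0.5079287  -0.30829967  0.02      ] [ 0.5113755  -0.30131689  0.02      ]
```

View pics/c1.png

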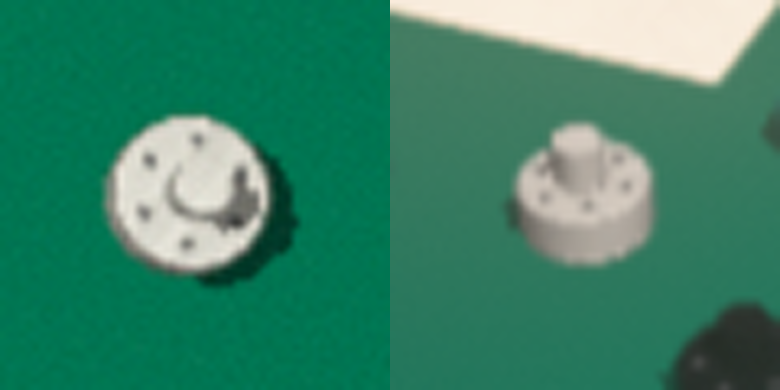

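View pics/c2.png

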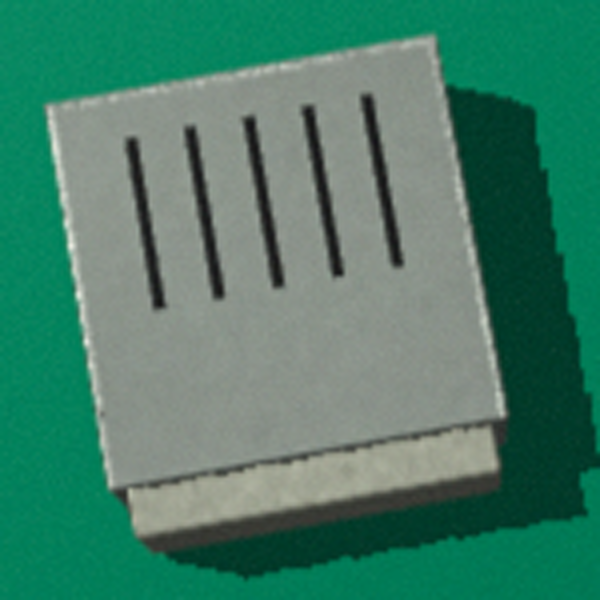

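The crop confirms it: bare steel disc with a centred boss, disc-top centre about (459.6,265.3). The cabinet's top corners are also clear. Next I turn these pixels into positions.

```bash
python3 - <<'E'
from h import *
d=get_image("top"); s=get_image("scene")
f=lambda x,y,u0,v0,k:((x+.5)/k-.5+u0,(y+.5)/k-.5+v0)
c=[w(d,*f(x,y,215,115,4),.074) for x,y in((48,104),(436,37),(506,420),(113,490))]
P=np.array(c); print(P.round(4)); print([np.linalg.norm(P[i]-P[i-1]).round(4) for i in range(4)])
C=P.mean(0)
# axis x: front->back
ax=(P[0]+P[1]-P[2]-P[3]); ay=(P[0]+P[3]-P[1]-P[2])
print("C",C,"yaw",np.degrees(np.arctan2(ax[1],ax[0])),np.degrees(np.arctan2(-ay[0],ay[1])))
print("disc top",w(d,*f(192,189,430,236,6.5),.02),"boss",w(d,*f(204,190,430,236,6.5),.038))
print("scene disc",w(s,*f(585,163,208+0-60,160,6.5),.02),"boss",w(s,*f(578-390,135,208,160,6.5),.038))
print("scene disc",w(s,*f(585-390,180,208,160,6.5),.02))
yaw=np.arctan2(ax[1],ax[0]); X=np.array([np.cos(yaw),np.sin(yaw),0]);Y=np.array([-np.sin(yaw),np.cos(yaw),0])
im=s["pixels"].copy()
for a in(-.1,.1):
  for b in(-.1,.1):
    for z in(0,.074): cv2.circle(im,tuple(px(s,[C[0],C[1],z]+a*X+b*Y).round().astype(int)),2,(255,0,0),-1)
for b in(-.092,.092):
  for z in(.006,.068): cv2.circle(im,tuple(px(s,[C[0],C[1],z]-.124*X+b*Y).round().astype(int)),2,(255,255,0),-1)
cv2.imwrite("pics/ov.png",cv2.resize(im[215:385,215:405,::-1],None,fx=3.4,fy=3.4,interpolation=cv2.INTER_CUBIC))
E
```

```text
[[ 0.7697  0.1531  0.074 ]
 [ 0.7982 -0.043   0.074 ]
 [ 0.6008 -0.0716  0.074 ]
 [ 0.572   0.1221  0.074 ]]
[np.float64(0.2001), np.float64(0.1981), np.float64(0.1995), np.float64(0.1958)]
C [0.68517783 0.04014989 0.074     ] yaw 8.576076771882668 8.374401571998117
disc top [ 0.5106615  -0.30870824  0.02      ] boss [ 0.50828751 -0.30848395  0.038     ]
scene disc [ 0.49735843 -0.31609692  0.02      ] boss [ 0.50296579 -0.31135372  0.038     ]
scene disc [ 0.50455129 -0.30920035  0.02      ]
```

View pics/ov.png

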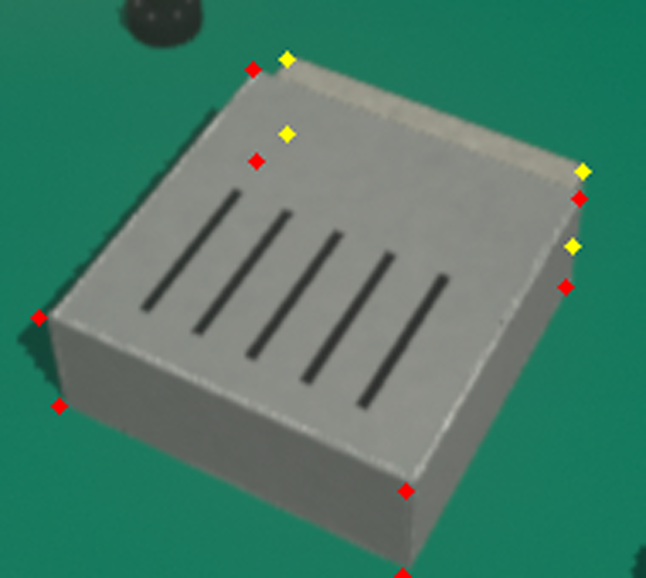

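The steel cell sits near (0.507,-0.310). The cabinet centre is about (0.682,0.040) with yaw 8.5°. The two cameras disagree by about 5 mm in x, so I'll settle x by contact. First I move to just ahead of the front with the fingers shut.

```bash
cat >> h.py <<'E'
YAW=8.5; _y=np.radians(YAW); X=np.array([np.cos(_y),np.sin(_y),0]);Y=np.array([-np.sin(_y),np.cos(_y),0])
C=np.array([.682,.040,0.]); R=[-90,0,YAW]
def cab(x,y,z): return C+x*X+y*Y+np.array([0,0,z])
E
python3 - <<'E'
from h import *
fingers.close(); st()
for p,r in((cab(-.170,0,.15),R),(cab(-.17,0,.025),R),(cab(-.24,0,.025),R),([.507,-.31,.15],[-90,0,-40]),([.507,-.31,.023],[-90,0,-40])):
    print(solver.solve_ik(p,r))
env.move_to(cab(-.170,0,.15),R); st()
env.move_straight(cab(-.170,0,.025),v=.12); st()
d=get_image("scene"); save(d,"pre",200,150,280,210,2.8)
E
```

```text
t 1.82 p [0.2134 0.6404 0.2226] rpy [-90.    0.  -18.4] f [0.38 0.15 0.12] w 0.0005
[-22.77482153  16.95569038  19.89759807 114.9756381   -7.52578102
  49.27283862  99.74825384]
[-14.21786353  27.67308191   9.9172929  119.62029494  -8.36801213
  33.34087487 100.08966313]
[-16.76630335  23.32349469  13.02551097 128.61811469 -10.60202064
  29.01305318 103.02334534]
[ -6.53665445  29.56722083  46.95685816 105.58416737 -25.76025622
  56.07640175 101.4993944 ]
[  6.50289541  35.84125611  28.60796627 109.70717127 -25.42382489
  40.77267319 100.15215359]
t 4.3 p [0.5141 0.0158 0.15  ] rpy [-90.   -0.    8.6] f [-0.38  0.46  0.13] w 0.0003
t 5.49 p [0.5145 0.0149 0.0256] rpy [-90.   -0.1   8.5] f [-0.39  0.16 -0.22] w 0.0004
```

View pics/pre.png

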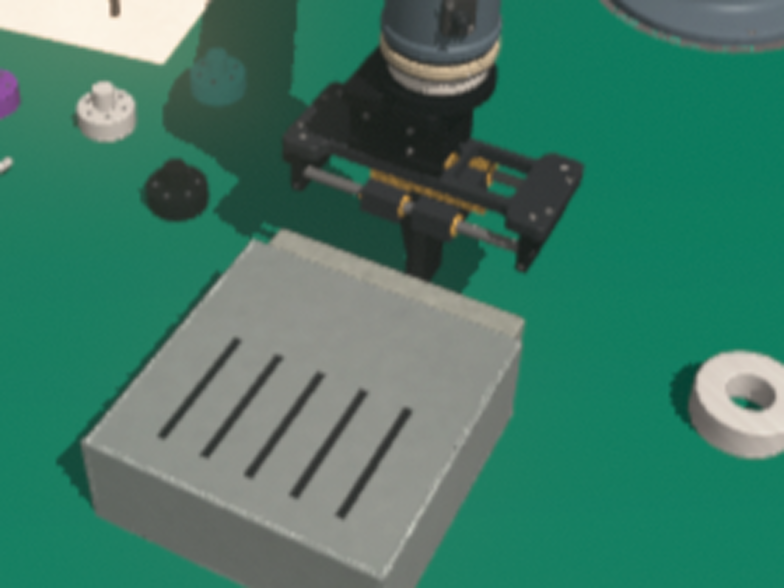

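The fingers stand ahead of the front, roughly centred at (425,260), with the gripper body clear of the unit's top. Now I touch the front and push slowly.

```bash
python3 - <<'E'
from h import *
s=st(); f0=s["ft_force"]
p0=s["position"]
print(env.move_straight(cab(-.10,0,.025),v=.03,threshold=2.5)); s=st()
rel=lambda s:(X@(s["position"]-C), X@(s["ft_force"]-f0))
x0,f=rel(s); print("contact",x0,f)
r=env.move_straight(cab(x0+.024,0,.025),v=.012,threshold=10.8-abs(f)); s=st(); x1,f=rel(s); print(r,"end",x1,f,"depth",x1-x0)
E
```

```text
t 5.54 p [0.5146 0.0149 0.0257] rpy [-90.   -0.1   8.5] f [-0.41  0.07 -0.58] w 0.0005
True
t 6.83 p [0.549  0.0202 0.0244] rpy [-90.    0.1   8.5] f [ 0.05 -0.11 -0.89] w 0.0004
contact -0.1345025706445707 0.43171122393865996
t 8.35 p [0.5628 0.0225 0.0235] rpy [-89.9   0.9   8.5] f [-6.66 -1.64  4.27] w 0.0006
True end -0.1204523573758537 -6.435409541567594 depth 0.014050213268716985
```

```bash
python3 - <<'E'
from h import *
s=st(); f0=np.array([-.4,.1,-.5]); x0=-.1345
for i in range(8):
    s=env.state(); x=X@(s["position"]-C)
    if i==0: tgt=x
    tgt+=.001
    p=cab(tgt,0,.025)
    r=env.move_straight(p,v=.008,threshold=4.0)
    s=env.state(); f=s["ft_force"]-f0
    print(round(s["time_s"],2),r,"cmd",round(tgt-x0,4),"x",round(X@(s["position"]-C)-x0,4),"z",round(s["position"][2],4),"fX",round(X@f,2),"fz",round(f[2],2))
    if -(X@f)>10.3 or np.linalg.norm(f)>13: break
E
```

```text
t 8.35 p [0.5628 0.0225 0.0235] rpy [-89.9   0.9   8.5] f [-6.66 -1.64  4.27] w 0.0006
8.56 True cmd 0.015 x 0.0098 z 0.023 fX -4.75 fz 4.59
8.97 True cmd 0.016 x 0.0073 z 0.0223 fX -4.48 fz 4.71
9.57 True cmd 0.017 x 0.0055 z 0.0216 fX -5.15 fz 4.24
10.26 True cmd 0.018 x 0.004 z 0.021 fX -4.53 fz 4.48
11.03 True cmd 0.019 x 0.0026 z 0.0204 fX -4.41 fz 4.26
11.87 True cmd 0.02 x 0.0014 z 0.0198 fX -4.93 fz 4.7
12.78 True cmd 0.021 x 0.0003 z 0.0193 fX -4.42 fz 5.85
13.73 True cmd 0.022 x -0.0007 z 0.0188 fX -5.11 fz 5.12
```

```bash
python3 - <<'E'
from h import *
st()
p=cab(-.155,0,.025); env.move_straight(p,v=.08); s=st()
if X@s["ft_force"]<-1.5:
    env.move_straight(cab(-.235,0,.025),v=.08); st()
d=get_image("scene"); save(d,"rel",200,150,280,210,2.8)
E
```

```text
t 13.73 p [0.5482 0.0208 0.0188] rpy [-89.5   5.5   8.5] f [-5.43 -0.8   4.62] w 0.0004
t 14.16 p [0.5254 0.0167 0.0246] rpy [-89.5   5.7   8.5] f [-5.93 -1.82  0.17] w 0.0004
t 15.31 p [0.4505 0.0054 0.0251] rpy [-89.5   5.3   8.5] f [-0.42  0.6  -0.02] w 0.0006
```

View pics/rel.png

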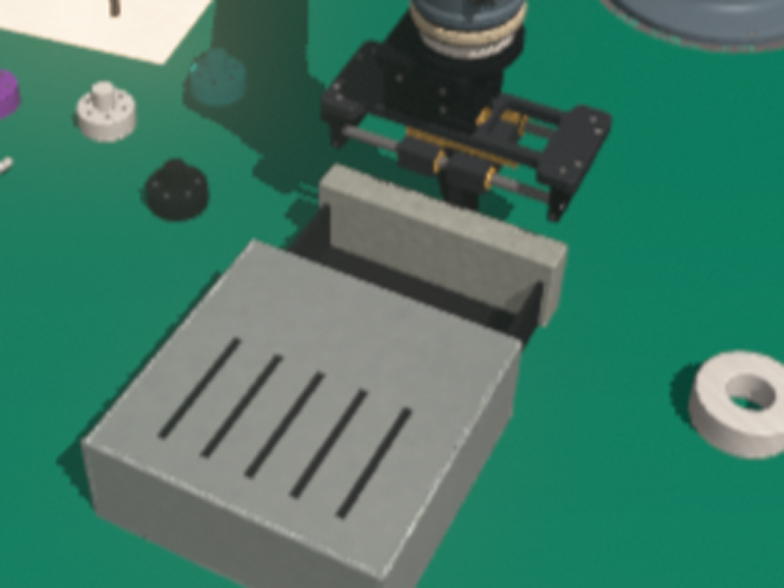

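The latch released and the drawer stands out, with its front panel at (445,215) and the compartment open. Now I go for the load cell.

```bash
python3 - <<'E'
from h import *
env.move_straight(cab(-.24,0,.15),v=.2)
fingers.gripper_open()
env.move_to([.507,-.31,.14],[-90,0,-40]); st()
env.move_straight([.507,-.31,.060],v=.12,rot=[-90,0,-40]); st()
d=get_image("scene"); save(d,"g1",150,110,200,150,3.9)
d=get_image("top"); save(d,"g2",380,190,160,160,3.7)
E
```

```text
t 18.87 p [ 0.5077 -0.3078  0.1397] rpy [-89.9   0.1 -39.8] f [ 0.2  -0.39  0.35] w 0.0869
t 19.68 p [ 0.5075 -0.3103  0.0606] rpy [-90.   -0.1 -40. ] f [ 0.99 -0.19  0.03] w 0.0868
```

View pics/g1.png

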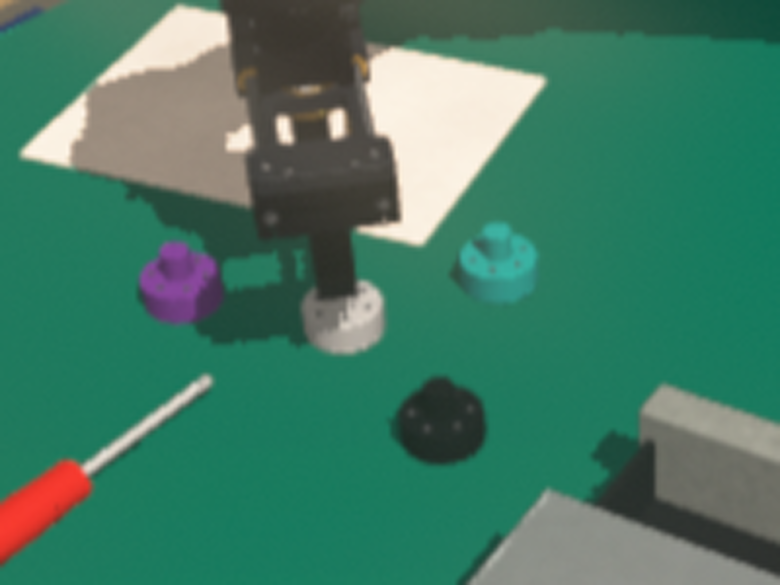

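View pics/g2.png

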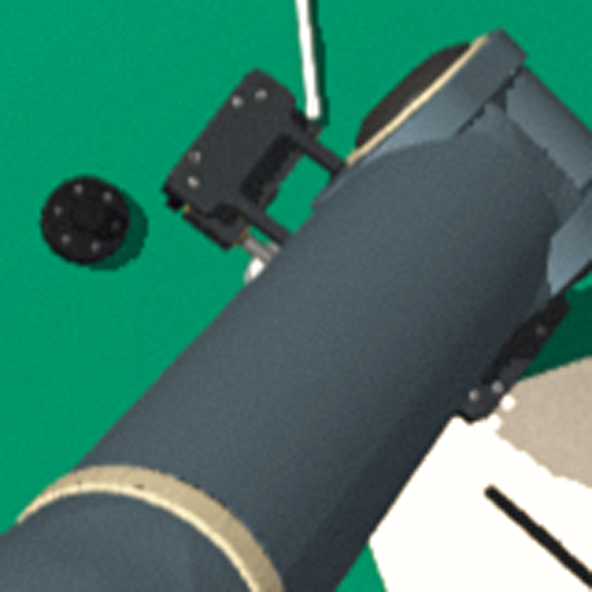

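The open fingers straddle the steel cell at (343,315), and the decoys and screwdriver are clear. I descend and grip.

```bash
python3 - <<'E'
from h import *
r=env.move_straight([.507,-.31,.0235],v=.06,rot=[-90,0,-40],threshold=6); print(r); st()
if not r:
    fingers.close(); s=st()
    if s["gripper_width"]>.012:
        env.move_straight([.507,-.31,.16],v=.12,rot=[-90,0,-40]); st()
d=get_image("scene"); save(d,"g3",150,80,200,150,3.9)
E
```

```text
False
t 20.54 p [ 0.507  -0.3102  0.0235] rpy [-90.  -0. -40.] f [0.34 0.1  0.42] w 0.0869
t 21.69 p [ 0.5072 -0.3098  0.0235] rpy [-90.  -0. -40.] f [ 1.13  1.14 -0.85] w 0.0157
t 22.98 p [ 0.5065 -0.3096  0.1591] rpy [-90.    0.1 -40. ] f [ 0.53 -0.54 -1.59] w 0.016
```

View pics/g3.png

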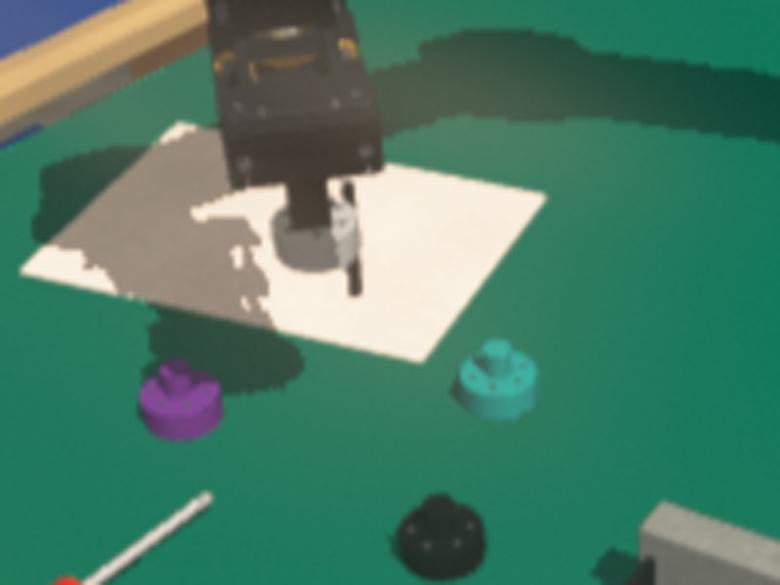

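The cell is held upright by its boss at (317,240). Now I carry it to the tray and lower it until it touches.

```bash
python3 - <<'E'
from h import *
env.move_to(cab(-.139,0,.16),R); st()
env.move_straight(cab(-.139,0,.075),v=.1,rot=R); s=st()
d=get_image("scene"); save(d,"p1",230,130,200,150,3.9)
E
```

```text
t 24.29 p [0.5447 0.0173 0.1601] rpy [-90.1  -0.    8.3] f [-0.09 -0.54 -1.6 ] w 0.0158
t 25.29 p [0.5451 0.0193 0.0755] rpy [-90.   -0.1   8.5] f [-0.45  0.53 -1.54] w 0.0162
```

View pics/p1.png

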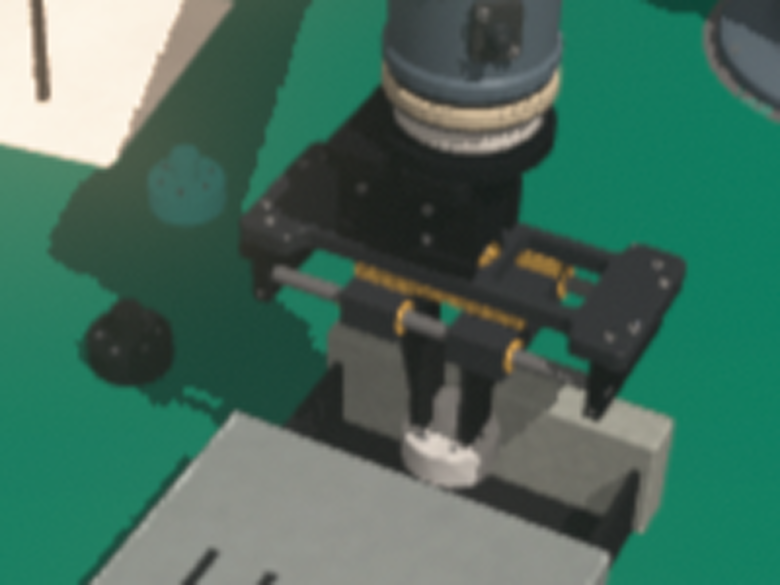

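```bash
python3 - <<'E'
from h import *
d=get_image("scene")
for dx in(0,.005,.01): print(dx,((px(d,cab(-.139+dx,0,.071))-[230,130])*3.9).round(), "bottom edge centre",((px(d,cab(-.139+dx,0,.052))-[230,130])*3.9).round())
print((px(d,cab(-.1,0,.074))-[230,130])*3.9)
env.move_straight(cab(-.141,0,.045),v=.08,rot=R)
r=env.move_straight(cab(-.141,0,.031),v=.02,rot=R,threshold=3); print(r); st()
d=get_image("scene"); save(d,"p2",230,130,200,150,3.9)
E
```

```text
0 [450. 432.] bottom edge centre [448. 459.]
0.005 [445. 438.] bottom edge centre [444. 466.]
0.01 [441. 444.] bottom edge centre [439. 472.]
[413.94658799 477.30337641]
True
t 26.5 p [0.5425 0.0192 0.0334] rpy [-90.    0.    8.5] f [-1.49  0.06  5.09] w 0.0163
```

View pics/p2.png

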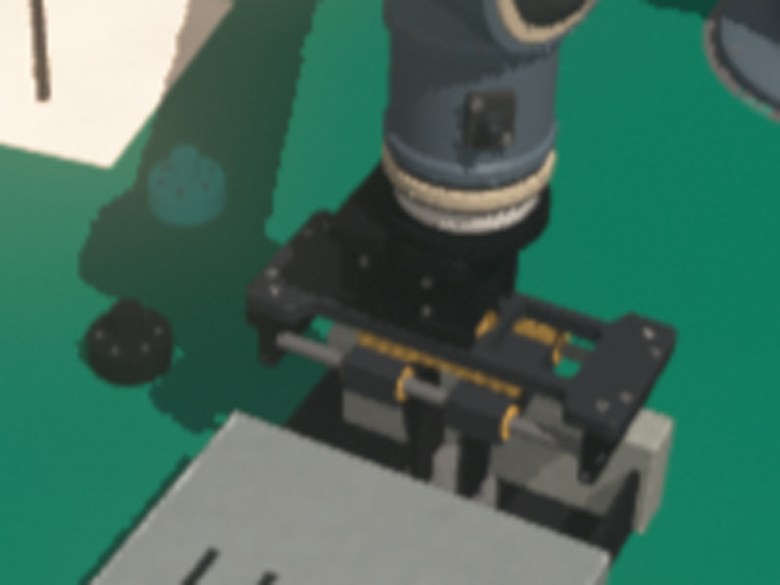

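Contact came at z=0.0334, as predicted, so the cell is on the floor. I release, withdraw straight up and look.

```bash
python3 - <<'E'
from h import *
fingers.gripper_open(); st()
env.pause(.25)
s=env.state()["position"]
env.move_straight(s+[0,0,.13],v=.12,rot=R); st()
env.move_straight(cab(-.28,0,.16),v=.2,rot=R); st()
fingers.close()
d=get_image("scene"); save(d,"q1",230,130,200,150,3.9)
d=get_image("top"); save(d,"q2",215,180,150,150,3.9)
E
```

```text
t 27.88 p [0.5415 0.0192 0.0326] rpy [-90.    0.1   8.5] f [-0.03  0.55  0.16] w 0.0869
t 29.36 p [0.5409 0.0192 0.1618] rpy [-90.    0.1   8.5] f [-1.21  0.48 -0.04] w 0.0866
t 30.2 p [ 0.4065 -0.0011  0.1604] rpy [-90.   -0.1   8.5] f [-0.25 -0.61 -0.34] w 0.087
```

View pics/q1.png

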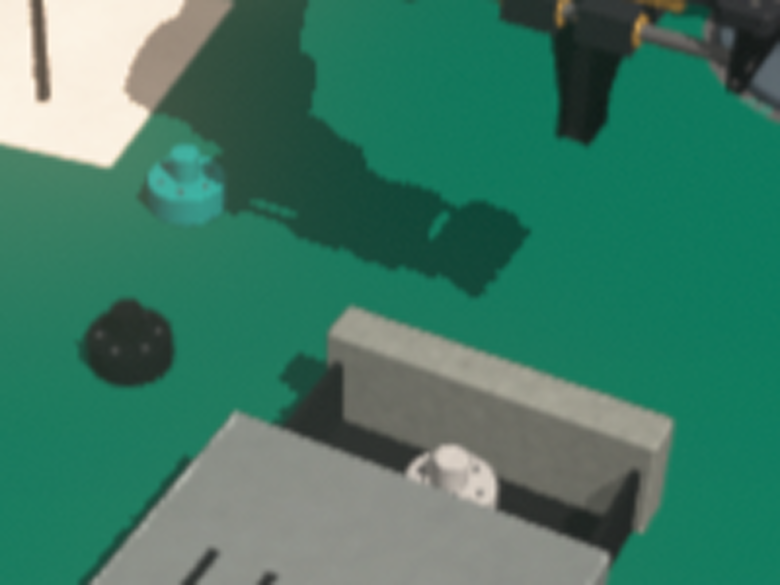

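View pics/q2.png

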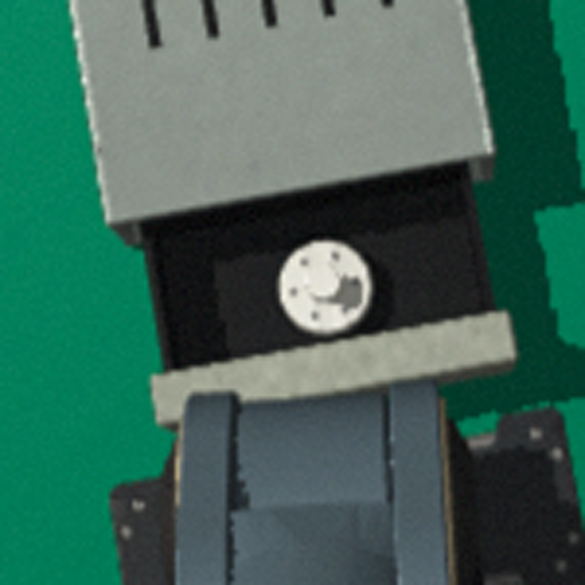

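The cell stands upright, centred at (325,285) in the top crop, and let go. Now I push the drawer in, slowly near the end, watching the force.

```bash
python3 - <<'E'
from h import *
env.move_straight(cab(-.245,0,.10),v=.15,rot=R)
env.move_straight(cab(-.245,0,.03),v=.15,rot=R); env.pause(.1); s=st()
f0=np.mean([env.state()["ft_force"]]+[s["ft_force"]],axis=0)
print(env.move_straight(cab(-.142,0,.03),v=.045,rot=R,threshold=10)); 
s=st(); print("x",X@(s["position"]-C)+.1345,"fX",X@(s["ft_force"]-f0),s["time_s"])
np.save("f0.npy",f0)
E
```

```text
t 33.16 p [0.4406 0.0038 0.0311] rpy [-90.   -0.1   8.5] f [-0.57  0.37 -0.14] w 0.0005
True
t 34.76 p [0.5148 0.0153 0.0291] rpy [-89.9   0.6   8.5] f [-4.76 -1.63  3.22] w 0.0005
x -0.03448828274845614 fX -4.434926956703064 34.7583
```

```bash
python3 - <<'E'
from h import *
f0=np.load("f0.npy"); x0=-.1345
c=X@(env.state()["position"]-C)-x0
hi=0
for i in range(60):
    c+= .005 if c<-.006 else .001
    env.move_straight(cab(c+x0,0,.03),v=.025 if c<-.003 else .008,rot=R)
    s=env.state(); f=s["ft_force"]-f0; fx=-X@f
    print(round(s["time_s"],2),"c",round(c,4),"x",round(X@(s["position"]-C)-x0,4),"z",round(s["position"][2],4),"fX",round(fx,2),"fz",round(f[2],2),"n",round(np.linalg.norm(f),1))
    if fx>10.5: hi+=1
    if hi>=2 or np.linalg.norm(f)>13 or s["time_s"]>54: break
E
```

```text
35.13 c -0.0295 x -0.0324 z 0.0288 fX 4.4 fz 0.19 n 4.4
35.48 c -0.0245 x -0.0276 z 0.0288 fX 4.55 fz -0.08 n 4.6
35.83 c -0.0195 x -0.023 z 0.0288 fX 5.66 fz 0.55 n 5.8
36.18 c -0.0145 x -0.0183 z 0.0288 fX 6.39 fz 1.64 n 6.6
36.53 c -0.0095 x -0.0127 z 0.0288 fX 5.77 fz -0.51 n 5.8
36.88 c -0.0045 x -0.0074 z 0.0288 fX 5.23 fz 0.15 n 5.3
37.13 c -0.0035 x -0.0066 z 0.0288 fX 5.34 fz 0.83 n 5.4
37.41 c -0.0025 x -0.0056 z 0.0288 fX 4.92 fz 1.04 n 5.0
37.68 c -0.0015 x -0.0047 z 0.0288 fX 6.5 fz 0.28 n 6.5
37.96 c -0.0005 x -0.0037 z 0.0288 fX 5.0 fz -0.3 n 5.0
38.23 c 0.0005 x -0.0027 z 0.0288 fX 5.59 fz 0.18 n 5.6
38.51 c 0.0015 x -0.0017 z 0.0288 fX 5.57 fz 0.8 n 5.7
38.78 c 0.0025 x -0.0007 z 0.0288 fX 4.92 fz 1.61 n 5.5
39.06 c 0.0035 x 0.0003 z 0.0288 fX 5.83 fz 0.95 n 5.9
39.33 c 0.0045 x 0.0012 z 0.0288 fX 5.74 fz 0.1 n 5.7
39.61 c 0.0055 x 0.0022 z 0.0288 fX 6.36 fz 0.16 n 6.4
39.88 c 0.0065 x 0.0032 z 0.0288 fX 5.79 fz 1.51 n 6.0
40.16 c 0.0075 x 0.0042 z 0.0288 fX 5.79 fz 0.12 n 5.8
40.43 c 0.0085 x 0.0052 z 0.0288 fX 5.23 fz 0.41 n 5.3
40.71 c 0.0095 x 0.0062 z 0.0288 fX 5.86 fz 1.86 n 6.1
40.98 c 0.0105 x 0.0072 z 0.0288 fX 6.3 fz 1.38 n 6.5
41.26 c 0.0115 x 0.0082 z 0.0288 fX 4.75 fz 2.17 n 5.2
41.53 c 0.0125 x 0.0092 z 0.0288 fX 6.37 fz 1.97 n 6.7
41.81 c 0.0135 x 0.0102 z 0.0288 fX 6.03 fz 1.12 n 6.1
42.08 c 0.0145 x 0.0111 z 0.0288 fX 6.4 fz 1.15 n 6.5
42.36 c 0.0155 x 0.0121 z 0.0288 fX 6.4 fz 1.52 n 6.6
42.63 c 0.0165 x 0.0133 z 0.0288 fX 5.21 fz 0.39 n 5.2
42.91 c 0.0175 x 0.0144 z 0.0288 fX 5.03 fz 1.6 n 5.3
43.18 c 0.0185 x 0.0151 z 0.0288 fX 5.98 fz 1.7 n 6.3
43.46 c 0.0195 x 0.0161 z 0.0288 fX 6.47 fz 1.18 n 6.6
43.73 c 0.0205 x 0.0166 z 0.0288 fX 7.4 fz 1.82 n 7.6
44.01 c 0.0215 x 0.0165 z 0.0287 fX 9.49 fz 4.65 n 10.6
44.28 c 0.0225 x 0.0165 z 0.0287 fX 13.25 fz 7.8 n 15.4
```

A rigid stop at 16.5 mm, with force at 13 N. I let go now.

```bash
python3 - <<'E'
from h import *
f0=np.load("f0.npy"); x0=-.1345
env.move_straight(cab(x0+.010,0,.03),v=.03,rot=R); st()
env.move_straight(cab(x0-.03,0,.03),v=.08,rot=R); s=st(); print("fX",X@(s["ft_force"]-f0))
d=get_image("scene"); save(d,"z1",200,150,280,210,2.8)
E
```

```text
t 44.85 p [0.5556 0.0216 0.0288] rpy [-89.9   0.4   8.5] f [-6.38  0.34 -1.08] w 0.0005
t 45.5 p [0.5206 0.0158 0.0305] rpy [-90.   -0.1   8.5] f [0.11 0.73 0.23] w 0.0005
fX 0.7224047093915735
```

View pics/z1.png

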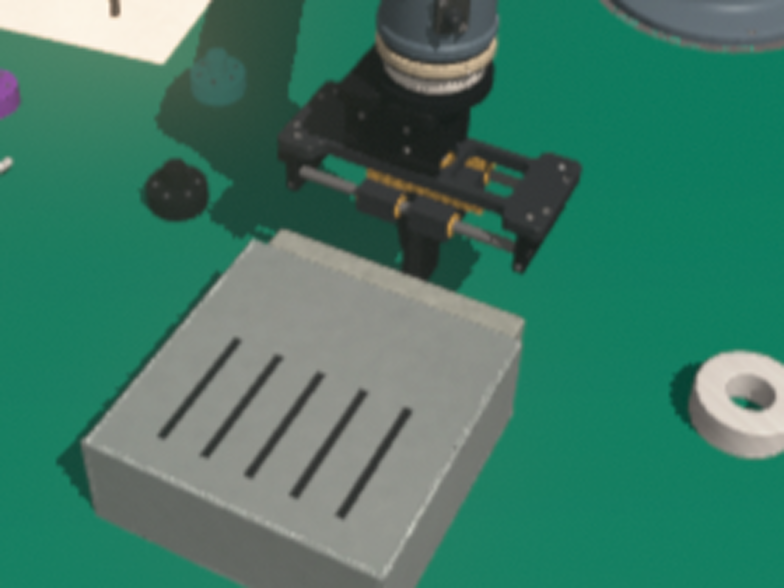

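The drawer is shut, its front edge at the same pixels as at the start ((285,232) to (523,322)), and there is no force on the hand. I back away, check once more and hand in.

```bash
python3 - <<'E'
from h import *
env.move_straight(cab(-.24,0,.03),v=.12,rot=R)
env.move_straight(cab(-.24,0,.16),v=.15,rot=R); env.pause(.3); st()
d=get_image("scene"); a=cv2.imread("pics/scene0.png")[:,:,::-1].astype(int)
print("front diff",np.abs(d["pixels"].astype(int)-a)[228:285,280:400].mean())
cv2.imwrite("pics/fin.png",d["pixels"][:,:,::-1])
workorder.finish_job()
E
```

```text
t 47.64 p [0.4444 0.0044 0.1595] rpy [-90.    0.1   8.5] f [-0.24  0.54  0.07] w 0.0005
front diff 4.469152046783626
the job is handed in; nothing more can be done
```

View pics/fin.png

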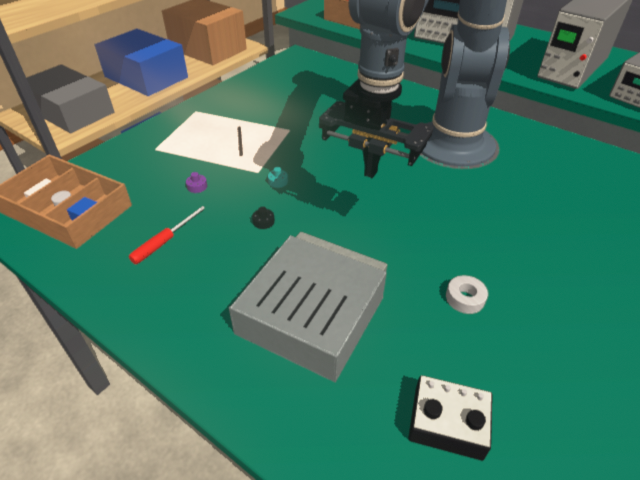

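The job is handed in at about 48 s on the robot's clock. I pushed the front until the latch let go, and the drawer sprang out. I then stood the steel load cell in the middle of the compartment and pushed the drawer in until it latched shut.

**Last checks**
- **Drawer:** the last picture shows it shut, its front where it was at the start, with the hand clear and no force on it.
- **Load cell:** it stood upright and centred just before closing. It cannot be seen now that the drawer is shut.
- **Other things:** the ring, decade box, screwdriver and three look-alikes appear where they were.

**What disagreed or went wrong**
- **Cameras:** the two disagreed by about 5 mm in x, so I used the mean, and contact with the front confirmed it.
- **First push:** the force stop tripped early, and its restarts let the arm creep back and tilt about 5°. The latch had already released by then.
- **Closing push:** the force stop tripped early once here too, so I finished in 1 mm steps. The highest reading was at the rigid stop: 13 N along the push, about 15 N in all, under the 20 N limit.
- **Grip width:** it read 16 mm on the 18 mm boss, and I did not explain that. The hold was sound.

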